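# Back the hand winch off one notch

## Task

Back the hand winch off by exactly one notch: with a fingertip push the red ball of the pawl lever over, away from the robot, so that the pawl flips up off the ratchet wheel and stays up, then push the top yellow bar away from the robot until the wheel has turned back one notch, and push the red ball back again so that the pawl drops into that next notch. Only push with the fingers: grip and lift nothing, and leave the orange shackle, the brass level and the two rivets where they are.

Things in the scene. Friction and masses are not known exactly. Their poses are not given: they have to be found in the camera images.
- winch: Blue hand winch bolted to the bench; origin at the centre of the underside of its 170 x 150 x 8 mm base plate. x points away from the robot (yaw within 0.3 rad), z up. Drum between two blue side plates at y = -55 and +55 mm, 133 and 186 mm high. Pawl, red ball and ratchet wheel stand outside the +y plate, the yellow bars outside the -y plate. Nothing stands over the ball or the top bar.
- shaft (a point): Middle of the shaft, which runs along the winch's y axis at winch x = -30 mm, 105 mm above the bench. On it: at y = +77 mm the steel ratchet wheel (12 saw teeth, 140 mm across, 12 mm thick), at y = -85 mm the hub with three yellow bars, one of them pointing up.
- pawl_pin (a point): Pin that the pawl turns on: winch x = +40, y = +77 mm, 177 mm above the bench, along the winch's y axis. The dark pawl's nose points to the robot and rests in a notch at the top of the ratchet wheel. Pawl, lever rod and ball are one rigid piece.
- red_ball (a point): Centre of the 26 mm red ball on the pawl's 9 mm lever rod, 55 mm from the pin, about 229 mm high. Pawl down: ball 19 mm short of the pin (winch -x, to the robot); pawl up: 24 mm beyond it. The ball is a weight: pushed over past about 0.5 rad it falls over by itself and holds the pawl up; pushed back past there it falls back and the pawl drops. Under 2 N moves it.
- pawl (a joint): Angle of the pawl in rad: 0 down, nose fully in a notch; grows as the pawl lifts; 0.8 at its upper stop. Above about 0.25 the nose is clear of the teeth. If it comes down on the back of a tooth it stays a little above 0.
- bar_tip (a point): Tip of the top yellow bar (12 mm thick), 100 mm from the shaft axis, at winch y = -85 mm, about 203 mm high. The bar is free from 30 mm off the axis to the tip. At the start it leans 11 to 15 degrees from upright to the robot; one notch back it leans about 19 degrees away from the robot (the tip has moved about 52 mm along winch +x).
- wheel (a joint): Angle of wheel, drum and bars, rad; grows as the wheel turns backward (top bar going away from the robot). Starts between -0.06 and 0; one notch is 0.524 (30 degrees). With the pawl down it is stopped at about 0.03, one notch on at about 0.55. With the pawl up nothing stops it at the notch; it stays where it is left. About 2 N at the bar tip turns it.
- shackle: Loose orange bow shackle lying flat, 80 x 76 mm, 16 mm high; origin at its underside. To be left alone.
- level: Loose brass block with a green spirit level vial, 80 x 22 mm, 27 mm high; origin at the centre of its underside. To be left alone.
- rivet1: Loose nickel-plated rivet standing on its 22 mm head, 28 mm high; origin at the centre of its underside. To be left alone.
- rivet2: A second rivet like rivet1. To be left alone.

How it is judged:
On the way, in this order (a step that is already met when the one before it is completed fails the run):
1. the pawl is flipped up while the wheel is still in its first notch (value of joint pawl above 0.55 rad and value of joint wheel below 0.12 rad), for 0.2 s.
2. the wheel is pushed back into the range of the next notch with the pawl still up (value of joint wheel above 0.3 rad and value of joint pawl above 0.4 rad), for 0.2 s.
At the end, for the whole second after the job is handed in: The pawl is down in the next notch (pawl angle under 0.12 rad), the wheel rests one notch back (wheel angle 0.30 to 0.60 rad), and shackle, level and rivets lie within 15 mm of where they were (value of joint pawl below 0.12 rad and value of joint wheel between 0.3 and 0.6 rad and velocity of joint wheel between -0.05 and 0.05 rad/s and distance of each of shackle, level, rivet1, rivet2 from where it was at the start of the episode below 0.015 m); the robot touches nothing.
It fails at once if the wheel is pushed back much more than one notch (value of joint wheel above 0.78 rad).
It fails at once if the shackle is moved or lifted by more than 15 mm (distance of shackle from where it was at the start of the episode above 0.015 m).
It fails at once if the level is moved or lifted by more than 15 mm (distance of level from where it was at the start of the episode above 0.015 m).
It fails at once if a rivet is moved or lifted by more than 15 mm (distance of any of rivet1, rivet2 from where it was at the start of the episode above 0.015 m).
It also fails if it takes over 58 s, if anything falls off the work surface, if the arm or the gripper's body presses on something with over 40 N, if the wrist force passes 120 N, or if a joint passes its speed limit or range.

## Robot

A 7-joint arm with a two-finger parallel gripper is mounted at the origin on the work surface. World frame = base frame: x ahead of the robot, y to its left, z up, the work surface at z = 0. Lengths are in m, angles in rad, forces in N, time in s.
With the tool pointing down it reaches from about 0.35 to 0.9 m from the base axis. Payload 19.9 kg.
Tool frame: the origin (TCP) lies midway between the tips of the shut fingers; the grasp point (between the pads) lies robot.tcp_to_grasp behind it (robot.tcp_to_grasp is the distance from the TCP to the grasp point, in m); z points along the fingers, y is the line along which they close (so a half turn about z gives the same grasp; the last joint's range is limited). The gripper opens to 94 mm and grips with 3 to 60 N. Pads are 16 mm wide; open, the fingers measure 119 mm over their backs; the gripper's body (75 mm by 177 mm) begins 78 mm behind the grasp point.
Start: joints at [1.083, 0.417, -0.01, 1.614, 0.005, 1.111, -0.053], TCP at [0.27, -0.564, 0.205] pointing down, gripper open.
Joint ranges: [-2.81, 2.81], [-0.39, 2.02], [-1.27, 1.25], [0.06, 2.57], [-1.19, 4.33], [0.19, 2], [-2.82, 2.82]. Speed limits (rad/s): [1.89, 1.89, 2.39, 2.39, 3.01, 3.01, 3.01].

## Interface

Orientations are given as a unit quaternion [w, x, y, z].
In Python, from cell import observe, get_image, order, robot gives the robot as it stands.
- The arm moves only by the tool drive_tool, never from a script. Its argument "plan" is a list of rows, each a list of 3 entries, a list of its own where there are three numbers: the shift along the tool's x, y, z each as a share of 0.25 m, from -1 to 1, then the turn, a rotation vector about the tool's x, y, z each as a share of 2 pi rad, from -1 to 1, then the opening, from -1 (shut) to 1 (fully open). A call has 1 to 12 rows; each row is the pose to reach, as a shift and turn from the pose commanded when the call began, along the tool's axes at that moment, turning the shorter way round; what a row does not reach only later rows make up. A row lasts 1/8 s, in which the tool goes at most 62.5 mm and 10.7 degrees, less where a joint would pass 70% of its speed; a pose out of reach is approached as far as the arm can. A call with a number of a shift or a turn outside -1 to 1 is refused whole. A call with a gripper value outside its range is refused whole. The fingers move at their own pace and stop on an object; "grip_force" is the grip in N (left out, the last holds). Time passes only in rows, so rows that repeat a pose let the fingers close. It gives the time, the measured TCP pose, the force, the opening and the grip force at its end, in the units of the state.
- observe(): the state, without advancing time (a new reading comes with each control period).
- get_image(name): name is "side" or "top" or "wrist"; returns a dict with "frame" (400x640x3 uint8, red, green, blue), "K" (3x3 intrinsics, pixels), "R" (3x3) and "t" (3): a world point X has camera coordinates R X + t; the wrist camera has in their place "mount" (4x4, takes a point from camera to tool coordinates, whose origin is the TCP and whose axes are the flange's). Camera axes: x right, y down, z forward; pixel columns grow to the right and rows downward; lengths in m; the calibration is good to about 2 mm. A picture is of the moment at which its call begins: read the wrist's pose just before it. There is no depth.
- order.hand_in(): hands the job in; it is judged then, once.
The state is a dict: "clock": time; "q": joint angles; "joint_vel": joint speeds; "tau": joint torques, N m; "position": TCP position; "tool_rot": TCP orientation; "ft_force": force on the tool from outside, world axes, zero at the start; "wrist_torque": the same for the moment, N m; "finger_gap": opening from 0.0 (shut) to 1.0 (fully open); "grip_force": force on a finger pad.
Only numpy, scipy, OpenCV 4.12 (cv2) and the standard library are available. Lean on these libraries where they do the work, as an engineer would, in place of code of your own. Each camera call takes 0.05 s, during which the arm holds its last target. There are 200 camera calls.

## Working session

There is one attempt and no reset: what is moved stays moved. The work goes in short steps, Python scripts to look and compute and a tool call to move; the robot and the scene stay as the last step left them, time stands still between calls to the robot, and variables do not carry over. Pictures are saved under pics/ and viewed, at most 10 in all, crops included, and the job is handed in when it is done.

Besides the shell and the picture viewer there is one more tool, called after "Emit:" by a JSON object that holds its "api" and its "payload", one argument or row to a line. drive_tool: Moves the arm, as the interface text tells. Shift numbers are shares of 0.25 m and turn numbers shares of 2 pi rad, none past 1 either way. Its arguments: {"type":"object","properties":{"plan":{"type":"array","items":{"type":"array"}},"grip_force":{"type":"number"}},"required":["plan"]}

```bash
mkdir -p pics; ls; python3 - <<'E'
from cell import observe,get_image,robot
import cv2,numpy as np
s=observe();print({k:np.round(v,3).tolist() for k,v in s.items()})
print([a for a in dir(robot) if a[0]!='_'], robot.tcp_to_grasp)
for n in("side","top"):
    d=get_image(n);cv2.imwrite(f"pics/{n}0.png",d["frame"][...,::-1]);print(n,np.round(d["K"],1).tolist(),np.round(d["R"],3).tolist(),np.round(d["t"],3).tolist(), (-d["R"].T@d["t"]).round(3))
    np.savez(f"{n}.npz",**{k:d[k] for k in("K","R","t")})
E
```

```text
pics
{'clock': 0.0, 'q': [1.082, 0.418, -0.01, 1.614, 0.005, 1.111, -0.053], 'joint_vel': [0.001, -0.002, 0.0, -0.001, -0.001, 0.0, 0.0], 'tau': [0.001, -85.125, 0.639, -42.6, -0.049, 0.019, 0.0], 'position': [0.27, -0.563, 0.205], 'tool_rot': [-0.001, 0.975, 0.222, -0.0], 'ft_force': [-0.518, -0.238, 0.233], 'wrist_torque': [-0.018, -0.036, -0.059], 'grip_force': 0.0, 'finger_gap': 1.005}
['IKError', 'tcp_to_grasp'] 0.0188
side [[445.2, 0.0, 323.7], [0.0, 445.2, 199.7], [0.0, 0.0, 1.0]] [[-0.771, -0.637, -0.011], [-0.336, 0.421, -0.842], [0.542, -0.645, -0.539]] [0.392, 0.334, 0.596] [0.091 0.494 0.607]
top [[445.1, 0.0, 327.3], [0.0, 445.1, 206.4], [0.0, 0.0, 1.0]] [[0.029, -1.0, 0.001], [-0.979, -0.029, -0.2], [0.2, 0.005, -0.98]] [-0.015, 0.56, 1.051] [ 0.339 -0.003  1.142]
```

View pics/side0.png

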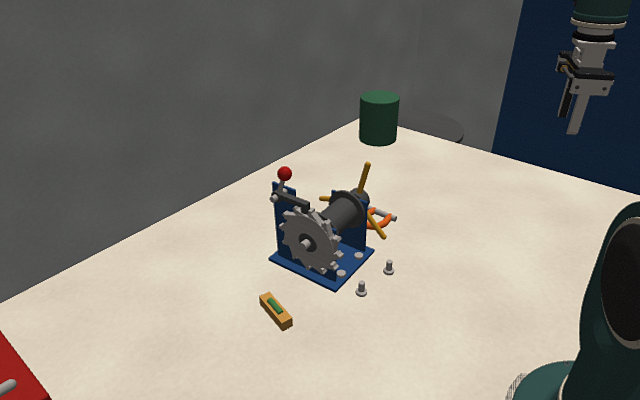

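View pics/top0.png

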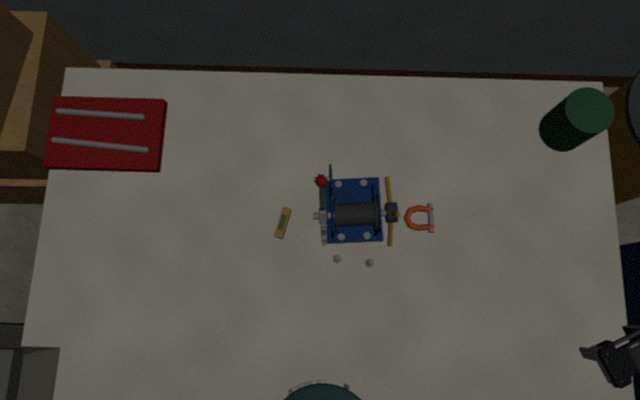

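The side view shows the red ball at (285,173) and the top bar tip at (367,164). The top view shows the ball at (321,181), the base plate about (327–383, 177–243), the shackle at (420,217), the level at (283,222), and the rivets at (337,259) and (369,262).

```bash
cat > h.py <<'E'
import numpy as np,cv2
from scipy.optimize import least_squares
C={n:dict(np.load(f"{n}.npz")) for n in("side","top")}
def proj(n,X):
    c=C[n];p=c["K"]@(c["R"]@np.asarray(X,float)+c["t"]);return p[:2]/p[2]
def ray(n,uv,z):
    c=C[n];o=-c["R"].T@c["t"];d=c["R"].T@np.linalg.solve(c["K"],[*uv,1]);return o+d*(z-o[2])/d[2]
def tri(a,b):
    return least_squares(lambda X:np.r_[proj("side",X)-a,proj("top",X)-b],[.6,0,.1])
def red(im,x0,x1,y0,y1):
    h=cv2.cvtColor(im,cv2.COLOR_BGR2HSV);m=((h[...,0]<6)|(h[...,0]>174))&(h[...,1]>170)&(h[...,2]>60)
    w=np.zeros_like(m);w[y0:y1,x0:x1]=1;v,u=np.nonzero(m&w);return np.array([u.mean(),v.mean()]),len(u),(np.ptp(u)+1,np.ptp(v)+1)
def W2w(o,yaw,p):
    c,s=np.cos(yaw),np.sin(yaw);return np.array([o[0]+c*p[0]-s*p[1],o[1]+s*p[0]+c*p[1],p[2]])
E
python3 - <<'E'
from h import *
S=cv2.imread("pics/side0.png");T=cv2.imread("pics/top0.png")
a=red(S,260,310,150,195);b=red(T,305,340,165,195);print(a,b)
r=tri(a[0],b[0]);print("ball",r.x.round(4),r.fun.round(2))
print("bar tip by side",ray("side",(367.5,163.5),.203).round(4))
print("base TL,TR,BR,BL",[ray("top",p,.008).round(3).tolist() for p in((334,179),(380,177),(383,242),(327,243))])
for n,p in dict(shackle=(420,217),level=(283,222),r1=(337,259),r2=(369,262)).items():print(n,ray("top",p,.02).round(3))
s=cv2.resize(S[150:300,250:410],None,fx=2.4,fy=2.4,interpolation=cv2.INTER_CUBIC);t=cv2.resize(T[155:275,265:445],None,fx=4,fy=4,interpolation=cv2.INTER_CUBIC)
t=cv2.convertScaleAbs(t,alpha=1.6)
cv2.imwrite("pics/topc.png",t)
E
```

```text
(array([284.33793103, 173.2       ]), 145, (np.int64(14), np.int64(14))) (array([321.61538462, 180.43076923]), 65, (np.int64(9), np.int64(10)))
ball [0.5815 0.0152 0.2274] [ 0.19  0.03 -0.14 -0.19]
bar tip by side [ 0.5143 -0.1429  0.203 ]
base TL,TR,BR,BL [[0.644, -0.013, 0.008], [0.653, -0.134, 0.008], [0.481, -0.143, 0.008], [0.474, 0.0, 0.008]]
shackle [ 0.547 -0.236  0.02 ]
level [0.524 0.114 0.02 ]
r1 [ 0.433 -0.026  0.02 ]
r2 [ 0.428 -0.107  0.02 ]
```

View pics/topc.png

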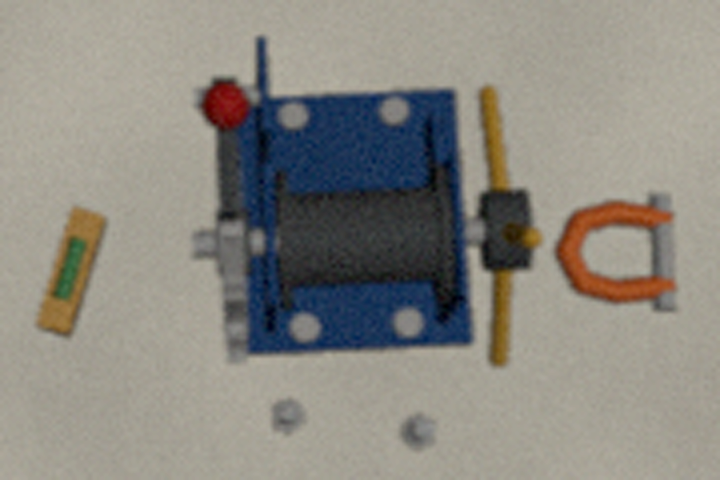

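The crop shows the ball, the bar tip at crop (530,237), the right-hand plate corners at (455,90) and (472,340), and the wheel's shaft. I'll fit the winch pose to all of these.

```bash
python3 - <<'E'
from h import *
P=lambda u,v:np.array([265+u/4,155+v/4])
def f(p):
    x,y,yaw,l=p;w=lambda q:W2w((x,y),yaw,np.array(q))
    ball=w((.021,.077,.229));tip=w((-.03-.1*np.sin(l),-.085,.105+.1*np.cos(l)))
    return np.r_[proj("side",ball)-(284.3,173.2),proj("top",ball)-(321.6,180.4),proj("side",tip)-(367.5,164.5),proj("top",tip)-P(530,237),
     proj("top",w((.085,-.075,.008)))-P(455,90),proj("top",w((-.085,-.075,.008)))-P(472,342),proj("top",w((-.03,.092,.105)))-P(196,243)]
r=least_squares(f,[.56,-.07,0,.22],loss="soft_l1");print(r.x.round(4),r.fun.round(2)); 
x,y,yaw,l=r.x;w=lambda *q:W2w((x,y),yaw,np.array(q)).round(4)
print("deg",np.degrees([yaw,l]))
print("ball",w(.021,.077,.229),"ball up",w(.064,.077,.226),"pin",w(.04,.077,.177),"shaft hub",w(-.03,-.085,.105),"tip",w(-.03-.1*np.sin(l),-.085,.105+.1*np.cos(l)))
np.save("winch.npy",r.x)
E
```

```text
[ 0.5639 -0.0612  0.0629  0.2205] [ 0.07 -0.11 -1.02  0.31  0.51 -2.5  -0.26  0.06 -0.14 -0.66 -0.64  0.52
  1.6  -0.57]
deg [ 3.60236512 12.63256987]
ball [0.58  0.017 0.229] ball up [0.6229 0.0197 0.226 ] pin [0.599  0.0182 0.177 ] shaft hub [ 0.5393 -0.1479  0.105 ] tip [ 0.5175 -0.1492  0.2026]
```

```bash
cat >> h.py <<'E'
from scipy.spatial.transform import Rotation as Ro
def step(target,yaw=.0629,show=True):
    from cell import observe
    s=observe();w,x,y,z=s["tool_rot"];R=Ro.from_quat([x,y,z,w]);p=np.array(s["position"])
    G=Ro.from_matrix(np.array([[np.cos(yaw),np.sin(yaw),0],[np.sin(yaw),-np.cos(yaw),0],[0,0,-1]]))
    print("t",round(s["clock"],2),"pos",p.round(4),"shift",(R.inv().apply(np.array(target)-p)/.25).round(4),"turn",((R.inv()*G).as_rotvec()/2/np.pi).round(4),"F",np.round(s["ft_force"],1),"gap",round(s["finger_gap"],2))
def win(*q):
    o=np.load("winch.npy");return W2w(o[:2],o[2],np.array(q))
E
python3 - <<'E'
from h import *
print(win(-.04,.077,.3))
step((.38,-.36,.33));step((.45,-.15,.33));step(win(-.03,.077,.3))
E
```

```text
[0.5191331  0.01318353 0.3       ]
t 0.1 pos [ 0.2699 -0.5634  0.2049] shift [ 0.7486 -0.5438 -0.4999] turn [-0.0002  0.      0.0611] F [-0.2 -0.4 -0.1] gap 1.0
t 0.1 pos [ 0.2699 -0.5634  0.2049] shift [ 1.3641 -1.1804 -0.4993] turn [-0.0002  0.      0.0611] F [-0.2 -0.4 -0.1] gap 1.0
t 0.1 pos [ 0.2699 -0.5634  0.2049] shift [ 1.9326 -1.6344 -0.3788] turn [-0.0002  0.      0.0611] F [-0.2 -0.4 -0.1] gap 1.0
```

Emit:
{"api": "drive_tool", "payload": {
  "plan": [
    [[0.2, -0.1, -0.3], [0, 0, 0.02], -1],
    [[0.4, -0.25, -0.5], [0, 0, 0.04], -1],
    [[0.6, -0.4, -0.5], [0, 0, 0.061], -1],
    [[0.75, -0.54, -0.5], [0, 0, 0.061], -1],
    [[0.88, -0.7, -0.5], [0, 0, 0.061], -1],
    [[1, -0.9, -0.5], [0, 0, 0.061], -1],
    [[1, -1, -0.5], [0, 0, 0.061], -1],
    [[1, -1, -0.5], [0, 0, 0.061], -1],
    [[1, -1, -0.5], [0, 0, 0.061], -1]
  ],
  "grip_force": 10
}}

```text
clock: 1.23
position: [0.3874, -0.2308, 0.3304]
tool_rot: [0.0, 1.0, 0.031, -0.0]
ft_force: [-0.2, -0.0, 0.3]
finger_gap: 0.074
grip_force: 0.0
```

```bash
python3 - <<'E'
from h import *
step(win(-.04,.077,.33))
E
```

```text
t 1.23 pos [ 0.3874 -0.2308  0.3304] shift [ 0.5873 -0.9407  0.0016] turn [0. 0. 0.] F [-0.2 -0.   0.3] gap 0.07
```

Emit:
{"api": "drive_tool", "payload": {
  "plan": [
    [[0.12, -0.2, 0], [0, 0, 0], -1],
    [[0.25, -0.4, 0], [0, 0, 0], -1],
    [[0.37, -0.6, 0], [0, 0, 0], -1],
    [[0.5, -0.8, 0], [0, 0, 0], -1],
    [[0.587, -0.94, 0], [0, 0, 0], -1],
    [[0.587, -0.94, 0], [0, 0, 0], -1],
    [[0.587, -0.94, 0.1], [0, 0, 0], -1],
    [[0.587, -0.94, 0.25], [0, 0, 0], -1],
    [[0.587, -0.94, 0.25], [0, 0, 0], -1],
    [[0.587, -0.94, 0.25], [0, 0, 0], -1]
  ]
}}

```text
clock: 2.48
position: [0.5196, 0.0129, 0.2692]
tool_rot: [-0.0, 1.0, 0.031, 0.0]
ft_force: [0.6, 0.1, 0.1]
finger_gap: 0.012
grip_force: 0.0
```

```bash
python3 - <<'E'
from h import *
from cell import get_image
step(win(-.03,.077,.217))
S=get_image("side")["frame"][...,::-1]
cv2.imwrite("pics/s1.png",cv2.resize(S[100:300,220:420],None,fx=3,fy=3,interpolation=cv2.INTER_CUBIC))
E
```

```text
t 2.48 pos [0.5196 0.0129 0.2692] shift [ 0.038  -0.0012  0.2086] turn [-0.     -0.0001 -0.0001] F [0.6 0.1 0.1] gap 0.01
```

View pics/s1.png

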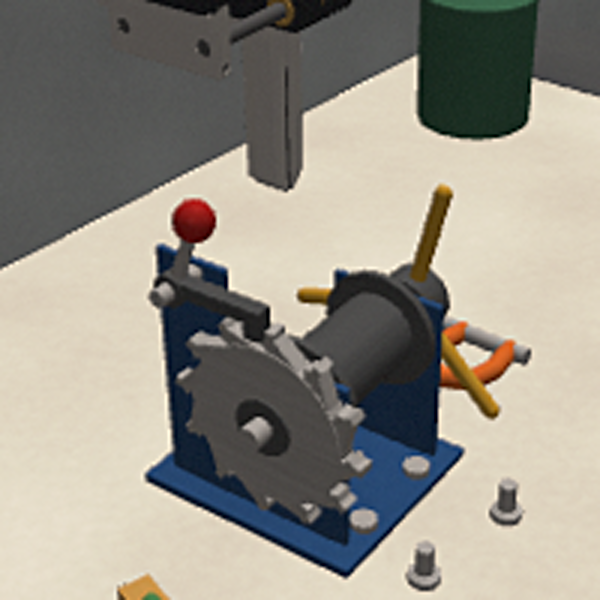

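The shut finger stands robot-side of the ball, 30 mm above it. The pawl nose is in its notch at crop (255,320). I'll lower and push.

Emit:
{"api": "drive_tool", "payload": {
  "plan": [
    [[0, 0, 0.1], [0, 0, 0], -1],
    [[0, 0, 0.21], [0, 0, 0], -1],
    [[0.02, 0, 0.21], [0, 0, 0], -1],
    [[0.05, 0, 0.21], [0, 0, 0], -1],
    [[0.08, 0, 0.21], [0, 0, 0], -1],
    [[0.11, 0, 0.21], [0, 0, 0], -1],
    [[0.14, 0, 0.21], [0, 0, 0], -1],
    [[0.17, 0, 0.21], [0, 0, 0], -1],
    [[0.2, 0, 0.21], [0, 0, 0], -1],
    [[0.23, 0, 0.21], [0, 0, 0], -1],
    [[0.26, 0, 0.21], [0, 0, 0], -1],
    [[0.28, 0, 0.21], [0, 0, 0], -1]
  ]
}}

```text
clock: 4.03
position: [0.5894, 0.0182, 0.2153]
tool_rot: [-0.0, 0.999, 0.032, -0.0]
ft_force: [1.0, 0.6, 0.1]
finger_gap: 0.004
grip_force: 0.0
```

```bash
python3 - <<'E'
from h import *
from cell import get_image
step(win(.036,.077,.217))
S=get_image("side")["frame"][...,::-1].copy();print(red(S,240,310,140,215));print(proj("side",win(.064,.077,.226)),proj("side",win(.040,.077,.232)))
E
```

```text
t 4.03 pos [0.5894 0.0182 0.2153] shift [ 0.0224  0.0023 -0.0066] turn [-0.      0.      0.0001] F [1.  0.6 0.1] gap 0.0
(array([266.73584906, 167.24528302]), 106, (np.int64(10), np.int64(14)))
[266.1374529  167.87143922] [276.0129979  168.59158591]
```

Emit:
{"api": "drive_tool", "payload": {
  "plan": [
    [[-0.02, 0, 0], [0, 0, 0], -1],
    [[-0.02, 0, -0.2], [0, 0, 0], -1],
    [[-0.02, 0, -0.38], [0, 0, 0], -1],
    [[-0.15, 0.15, -0.38], [0, 0, 0], -1],
    [[-0.3, 0.3, -0.38], [0, 0, 0], -1],
    [[-0.46, 0.45, -0.38], [0, 0, 0], -1],
    [[-0.46, 0.65, -0.38], [0, 0, 0], -1],
    [[-0.46, 0.65, -0.2], [0, 0, 0], -1],
    [[-0.46, 0.65, 0], [0, 0, 0], -1],
    [[-0.46, 0.65, 0.1], [0, 0, 0], -1],
    [[-0.46, 0.65, 0.14], [0, 0, 0], -1],
    [[-0.46, 0.65, 0.14], [0, 0, 0], -1]
  ]
}}

```text
clock: 5.58
position: [0.4843, -0.1513, 0.1807]
tool_rot: [-0.0, 0.999, 0.032, -0.0]
ft_force: [0.5, 0.4, 0.1]
finger_gap: 0.007
grip_force: 0.0
```

```bash
python3 - <<'E'
from h import *
from cell import get_image
step(win(-.0185,-.085,.18))
S=get_image("side")["frame"][...,::-1].copy();print(red(S,240,310,140,215))
cv2.imwrite("pics/s2.png",cv2.resize(S[100:300,220:420],None,fx=3,fy=3,interpolation=cv2.INTER_CUBIC))
E
```

```text
t 5.58 pos [ 0.4843 -0.1513  0.1807] shift [0.2662 0.0003 0.0028] turn [-0.      0.      0.0001] F [0.5 0.4 0.1] gap 0.01
(array([265.71232877, 167.38356164]), 146, (np.int64(14), np.int64(14)))
```

View pics/s2.png

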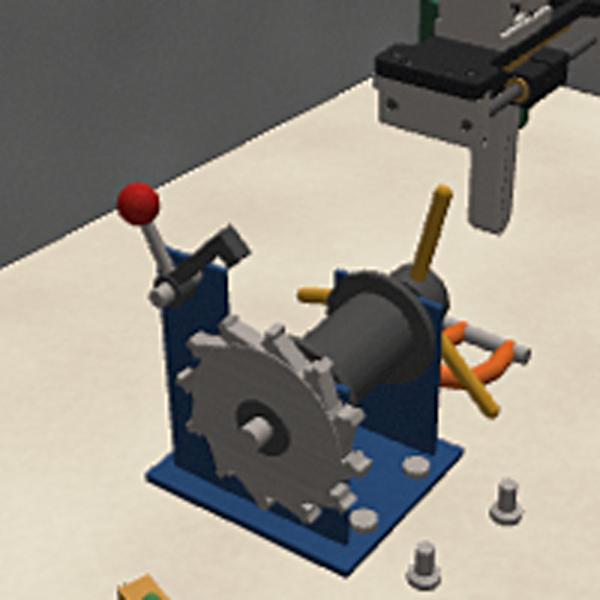

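The pawl is up: ball at crop (138,203), nose clear of the wheel. The finger stands on the robot side of the bar, whose tip is at (441,190). Now I'll push the bar slowly.

Emit:
{"api": "drive_tool", "payload": {
  "plan": [
    [[0.03, 0, 0], [0, 0, 0], -1],
    [[0.06, 0, 0], [0, 0, 0], -1],
    [[0.08, 0, 0], [0, 0, 0], -1],
    [[0.1, 0, 0], [0, 0, 0], -1],
    [[0.12, 0, 0], [0, 0, 0], -1],
    [[0.14, 0, 0], [0, 0, 0], -1],
    [[0.16, 0, 0], [0, 0, 0], -1],
    [[0.18, 0, 0], [0, 0, 0], -1],
    [[0.2, 0, 0], [0, 0, 0], -1],
    [[0.215, 0, 0], [0, 0, 0], -1],
    [[0.225, 0, 0], [0, 0, 0], -1],
    [[0.225, 0, 0], [0, 0, 0], -1]
  ]
}}

```text
clock: 7.12
position: [0.5407, -0.1477, 0.1803]
tool_rot: [-0.0, 0.999, 0.032, -0.0]
ft_force: [-1.3, -0.0, 0.4]
finger_gap: 0.007
grip_force: 0.4
```

```bash
cat >> h.py <<'E'
def wheelrot(ref,im):
    """rotation of wheel (mod 30 deg, deg backward) from ref to im: warp wheel face plane (winch y=.083) to frontal view, polar correlate"""
    N=200;g=np.linspace(-.075,.075,N)
    M=[];D=[]
    for a,b in((-.07,-.07),(.07,-.07),(.07,.07),(-.07,.07)):
        M.append(proj("side",win(-.03+a,.083,.105+b)));D.append((100+a/.075*100,100-b/.075*100))
    H=cv2.getPerspectiveTransform(np.float32(M),np.float32(D))
    P=[cv2.warpPolar(cv2.GaussianBlur(cv2.warpPerspective(cv2.cvtColor(i,cv2.COLOR_BGR2GRAY),H,(N,N)),(5,5),0),(100,720),(100,100),100,cv2.WARP_POLAR_LINEAR)[:,70:97].astype(np.float32) for i in(ref,im)]
    out=[]
    for k in range(-40,41):  # half degrees
        a=P[0][0:360];b=P[1][0:360]  # image angles 0..180 (lower half + ...), y-down
        a=P[0][40:300];b=P[1][40+k:300+k] if 40+k>=0 else None
        if b is None: continue
        out.append((k/2,np.corrcoef(a.ravel(),b.ravel())[0,1]))
    return out
def bar(im):
    """top bar lean (deg, + to robot) by fitting yellow pixels of the side view"""
    h=cv2.cvtColor(im,cv2.COLOR_BGR2HSV);m=(h[...,0]>14)&(h[...,0]<28)&(h[...,1]>150)&(h[...,2]>70)
    w=np.zeros_like(m);w[140:200,320:410]=1;v,u=np.nonzero(m&w)
    f=lambda l:[proj("side",win(-.03-r*np.sin(l),-.085,.105+r*np.cos(l))) for r in(.04,.1)]
    best=[]
    for l in np.radians(np.arange(-30,20,.25)):
        a,b=f(l);A=np.zeros(m.shape,np.uint8);cv2.line(A,*[tuple(int(round(c*16)) for c in p) for p in(a,b)],255,5,shift=4)
        A=A>0;mm=m&w.astype(bool);best.append((np.sum(A&mm)/np.sum(A|mm),np.degrees(l)))
    best.sort();return best[-1],best[-4:],len(u)
E
python3 - <<'E'
from h import *
from cell import get_image
step(win(-.0185,-.085,.18))
S=get_image("side")["frame"][...,::-1].copy();print(red(S,240,310,140,215)[0]);cv2.imwrite("s3.png",S)
R=cv2.imread("pics/side0.png")
print(bar(R)[:2]);print(bar(S)[:2])
o=wheelrot(R,S);print([(a,round(float(c),2)) for a,c in o][::2])
cv2.imwrite("pics/s3.png",cv2.resize(S[100:300,220:420],None,fx=3,fy=3,interpolation=cv2.INTER_CUBIC))
E
```

```text
t 7.12 pos [ 0.5407 -0.1477  0.1803] shift [0.0405 0.0002 0.0013] turn [-0.      0.      0.0001] F [-1.3 -0.   0.4] gap 0.01
[265.70344828 167.33103448]
((np.float64(0.48638132295719844), np.float64(14.0)), [(np.float64(0.4756554307116105), np.float64(13.25)), (np.float64(0.4828897338403042), np.float64(11.75)), (np.float64(0.4828897338403042), np.float64(13.5)), (np.float64(0.48638132295719844), np.float64(14.0))])
((np.float64(0.4879032258064516), np.float64(-10.75)), [(np.float64(0.4859437751004016), np.float64(-11.25)), (np.float64(0.4859437751004016), np.float64(-11.0)), (np.float64(0.4879032258064516), np.float64(-11.5)), (np.float64(0.4879032258064516), np.float64(-10.75))])
[(-20.0, 0.16), (-19.0, 0.18), (-18.0, 0.2), (-17.0, 0.23), (-16.0, 0.26), (-15.0, 0.31), (-14.0, 0.36), (-13.0, 0.43), (-12.0, 0.51), (-11.0, 0.6), (-10.0, 0.7), (-9.0, 0.8), (-8.0, 0.88), (-7.0, 0.94), (-6.0, 0.97), (-5.0, 0.95), (-4.0, 0.89), (-3.0, 0.81), (-2.0, 0.71), (-1.0, 0.62), (0.0, 0.54), (1.0, 0.46), (2.0, 0.39), (3.0, 0.34), (4.0, 0.29), (5.0, 0.25), (6.0, 0.22), (7.0, 0.19), (8.0, 0.16), (9.0, 0.13), (10.0, 0.1), (11.0, 0.09), (12.0, 0.07), (13.0, 0.07), (14.0, 0.07), (15.0, 0.08), (16.0, 0.1), (17.0, 0.13), (18.0, 0.17), (19.0, 0.23), (20.0, 0.29)]
```

View pics/s3.png

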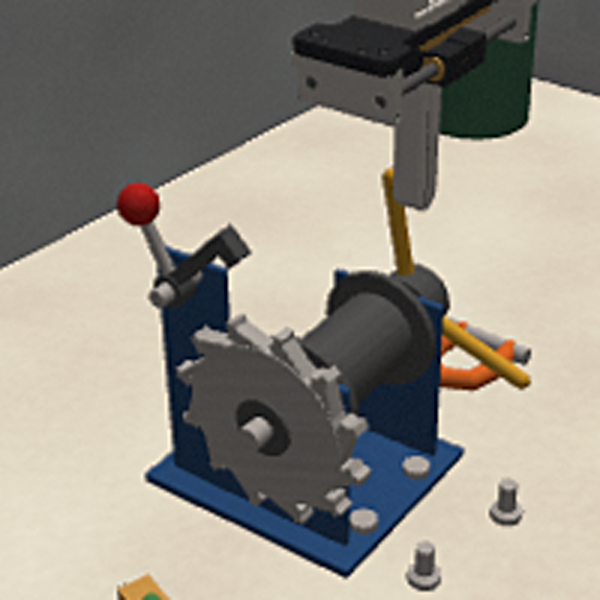

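The pawl is still up and the bar leans about 11° away. The wheel has turned 24°, so about 6° remain, roughly 8.5 mm of push.

Emit:
{"api": "drive_tool", "payload": {
  "plan": [
    [[0.01, 0, 0], [0, 0, 0], -1],
    [[0.02, 0, 0], [0, 0, 0], -1],
    [[0.03, 0, 0], [0, 0, 0], -1],
    [[0.035, 0, 0], [0, 0, 0], -1],
    [[0.035, 0, 0], [0, 0, 0], -1],
    [[0.035, 0, 0], [0, 0, 0], -1]
  ]
}}

```text
clock: 7.92
position: [0.5494, -0.1472, 0.1805]
tool_rot: [-0.0, 0.999, 0.032, 0.0]
ft_force: [-1.5, 0.3, -0.1]
finger_gap: 0.005
grip_force: 0.4
```

```bash
python3 - <<'E'
from h import *
from cell import get_image
step(win(-.0185,-.085,.18))
S=get_image("side")["frame"][...,::-1].copy();print(red(S,240,310,140,215)[0]);cv2.imwrite("s4.png",S)
R=cv2.imread("pics/side0.png")
print(bar(S)[1])
o=wheelrot(R,S);print([(a,round(float(c),3)) for a,c in sorted(o,key=lambda q:-q[1])[:6]])
E
```

```text
t 7.92 pos [ 0.5494 -0.1472  0.1805] shift [0.0057 0.0001 0.0019] turn [-0.     -0.      0.0001] F [-1.5  0.3 -0.1] gap 0.01
[265.7414966  167.40816327]
[(np.float64(0.5019607843137255), np.float64(-16.75)), (np.float64(0.5019607843137255), np.float64(-16.5)), (np.float64(0.5059288537549407), np.float64(-17.5)), (np.float64(0.5059288537549407), np.float64(-17.25))]
[(1.0, 0.988), (0.5, 0.985), (1.5, 0.979), (0.0, 0.978), (2.0, 0.958), (-0.5, 0.949)]
```

The wheel has turned about 30.8° and the pawl is still up. Next I'll move to the far side of the ball.

Emit:
{"api": "drive_tool", "payload": {
  "plan": [
    [[-0.05, 0, 0], [0, 0, 0], -1],
    [[-0.12, 0, 0], [0, 0, 0], -1],
    [[-0.12, 0, -0.2], [0, 0, 0], -1],
    [[-0.12, 0, -0.4], [0, 0, 0], -1],
    [[-0.12, 0, -0.55], [0, 0, 0], -1],
    [[0.05, -0.15, -0.55], [0, 0, 0], -1],
    [[0.2, -0.3, -0.55], [0, 0, 0], -1],
    [[0.35, -0.45, -0.55], [0, 0, 0], -1],
    [[0.5, -0.55, -0.55], [0, 0, 0], -1],
    [[0.52, -0.65, -0.55], [0, 0, 0], -1],
    [[0.52, -0.65, -0.55], [0, 0, 0], -1],
    [[0.52, -0.65, -0.45], [0, 0, 0], -1]
  ]
}}

```text
clock: 9.48
position: [0.669, 0.0225, 0.2944]
tool_rot: [0.0, 0.999, 0.032, 0.002]
ft_force: [0.0, -0.4, -0.7]
finger_gap: 0.004
grip_force: 0.0
```

```bash
python3 - <<'E'
from h import *
step(win(.11,.077,.216));step(win(.052,.077,.216))
E
```

```text
t 9.47 pos [0.669  0.0225 0.2944] shift [-0.0018 -0.0005  0.3135] turn [ 0.0001 -0.0005  0.0001] F [ 0.  -0.4 -0.7] gap 0.0
t 9.47 pos [0.669  0.0225 0.2944] shift [-0.2338 -0.0005  0.3128] turn [ 0.0001 -0.0005  0.0001] F [ 0.  -0.4 -0.7] gap 0.0
```

Emit:
{"api": "drive_tool", "payload": {
  "plan": [
    [[0, 0, 0.15], [0, 0, 0], -1],
    [[0, 0, 0.31], [0, 0, 0], -1],
    [[0, 0, 0.31], [0, 0, 0], -1],
    [[-0.05, 0, 0.31], [0, 0, 0], -1],
    [[-0.09, 0, 0.31], [0, 0, 0], -1],
    [[-0.12, 0, 0.31], [0, 0, 0], -1],
    [[-0.15, 0, 0.31], [0, 0, 0], -1],
    [[-0.175, 0, 0.31], [0, 0, 0], -1],
    [[-0.2, 0, 0.31], [0, 0, 0], -1],
    [[-0.22, 0, 0.31], [0, 0, 0], -1],
    [[-0.22, 0, 0.31], [0, 0, 0], -1],
    [[-0.22, 0, 0.31], [0, 0, 0], -1]
  ]
}}

```text
clock: 10.98
position: [0.614, 0.0197, 0.2154]
tool_rot: [-0.0, 0.999, 0.032, -0.0]
ft_force: [0.3, 0.4, 0.4]
finger_gap: 0.001
grip_force: 0.0
```

```bash
python3 - <<'E'
from h import *
from cell import get_image
step(win(.052,.077,.216))
S=get_image("side")["frame"][...,::-1].copy();print(red(S,240,310,140,215))
print(bar(S)[1])
o=wheelrot(cv2.imread("pics/side0.png"),S);print([(a,round(float(c),3)) for a,c in sorted(o,key=lambda q:-q[1])[:6]])
E
```

```text
t 10.97 pos [0.614  0.0197 0.2154] shift [-0.0122  0.0022 -0.0024] turn [-0.      0.      0.0001] F [0.3 0.4 0.4] gap 0.0
(array([283.75524476, 172.81818182]), 143, (np.int64(14), np.int64(14)))
[(np.float64(0.594488188976378), np.float64(-16.75)), (np.float64(0.594488188976378), np.float64(-16.5)), (np.float64(0.5992063492063492), np.float64(-17.5)), (np.float64(0.5992063492063492), np.float64(-17.25))]
[(1.0, 0.988), (0.5, 0.984), (1.5, 0.98), (0.0, 0.977), (2.0, 0.959), (-0.5, 0.947)]
```

Emit:
{"api": "drive_tool", "payload": {
  "plan": [
    [[0.08, 0, 0], [0, 0, 0], -1],
    [[0.08, 0, -0.2], [0, 0, 0], -1],
    [[0.08, 0, -0.4], [0, 0, 0], -1],
    [[0.08, 0, -0.5], [0, 0, 0], -1],
    [[0.08, 0, -0.5], [0, 0, 0], -1],
    [[0.08, 0, -0.5], [0, 0, 0], -1],
    [[0.08, 0, -0.5], [0, 0, 0], -1]
  ]
}}

```text
clock: 11.9
position: [0.6335, 0.0209, 0.3392]
tool_rot: [-0.0, 0.999, 0.032, -0.001]
ft_force: [0.2, -0.5, 0.6]
finger_gap: 0.002
grip_force: 0.0
```

```bash
python3 - <<'E'
from h import *
from cell import get_image
S=get_image("side")["frame"][...,::-1].copy();print(red(S,240,310,140,215)[0])
for a in(0,.03,.06,.12): 
    t=-np.arcsin(19/55)+a;print(a,proj("side",win(.04+.055*np.sin(t),.077,.177+.055*np.cos(t))).round(2))
o=wheelrot(cv2.imread("pics/side0.png"),S);print(max(o,key=lambda q:q[1]))
cv2.imwrite("pics/s5.png",cv2.resize(S[100:300,220:420],None,fx=3,fy=3,interpolation=cv2.INTER_CUBIC))
E
```

```text
[283.87857143 172.84285714]
0 [284.38 173.29]
0.03 [283.68 172.76]
0.06 [282.98 172.26]
0.12 [281.56 171.33]
(1.0, np.float64(0.9878036098829728))
```

View pics/s5.png

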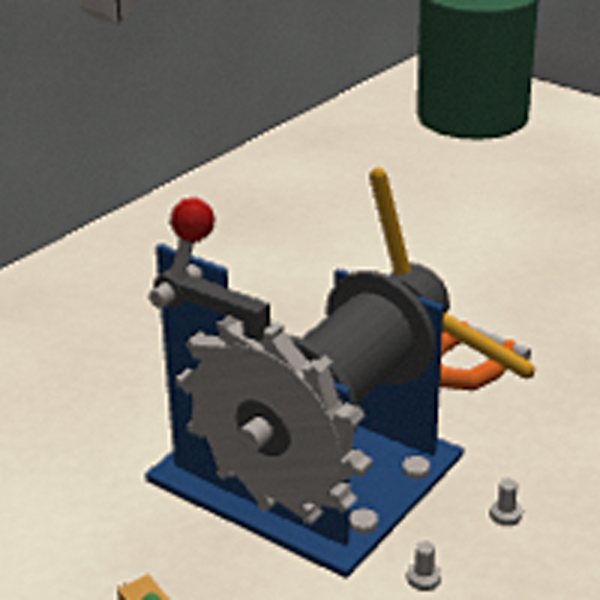

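The pawl is back down in the next notch, at about 0.02 rad. The ball is at crop (193,219), the bar leans away, the rivets and shackle are unmoved, and the arm is clear.

```bash
python3 -c "
from cell import order
print(order.hand_in())"
```

```text
the job is handed in; nothing more can be done
None
```

The winch is backed off one notch (wheel turned about 31°) with the pawl down in that notch at about 0.02 rad; the shackle and rivets look unmoved, the level was never approached, and the job is handed in at about 12 s, with no verdict returned.

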